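Fit the gnomon rod into the tilted sundial

TASK

Finish the plywood sundial: take the pin with the long plain straight grip (the gnomon) out of the wooden storage block and push its steel rod through the hole in the middle of the sloping dial, from the marked face, until its collar sits flush on the dial; then let go of it. Leave the other pin, with the wide round knob, in its place in the block, and do not disturb the multimeter, the torch and the small wheel model on the desk.

Things in the scene. Friction and masses are not known exactly. Their poses are not given: they have to be found in the camera images.
- gnomon: pin, 150 mm overall, 110 g: a steel rod 13 mm thick and 80 mm long, last 10 mm tapering to 7 mm; a wooden collar 34 mm in diameter, 8 mm high; then a plain straight round wooden grip, 20 mm thick, 62 mm long. Origin: centre of the collar's underside; z along the pin from rod to grip. Starts upright in one of the block's two holes, collar resting on its top
- knob_pin: the other pin, not to be used: same rod and collar, but above the collar a stem 14 mm in diameter and 22 mm long, then a flat round knob 44 mm in diameter and 14 mm high. Origin: centre of the collar's underside, z up. It stands in the other hole of the storage block
- stand: the storage block, light wood, 75 mm (x) by 180 mm (y) by 95 mm high, fixed to the desk; two vertical round holes 18 mm in diameter and 90 mm deep, at 50 mm to either side of the middle along its y. Origin: centre of its underside. Which pin stands in which hole varies
- sundial: plywood sundial, fixed to the desk left or right of the storage block: base board 160 (x) by 150 (y) by 12 mm, two upright cheeks 10 mm thick, 58 mm either side of the middle along y, carrying the round dial. Origin: centre of the board's underside. The dial's low edge is on its -x side, the high edge on its +x side
- dial: the sundial's round plywood dial, 160 mm in diameter, 16 mm thick, dark hour marks on its upper face, one through hole 18 mm in diameter in the middle, free space below it. Origin: centre of the hole on the marked face, 115 mm above the desk; z is the hole's axis, pointing up out of that face, 35 degrees from vertical, leaning to the sundial's -x side (to the robot's left, more or less)
- multimeter: multimeter lying on the desk, green with orange ends, 80 x 160 x 34 mm and a dial 10 mm higher; origin: centre of its underside; to be left alone
- torch: black torch standing on the desk, up to 42 mm in diameter, 128 mm high; origin: centre of its underside; to be left alone
- wheel_model: small plywood model, a round disc 84 mm in diameter upright on a foot 70 x 80 mm, 117 mm high; origin: centre of its underside; to be left alone
Mind the look-alikes: they are no part of the job. Leave any blue look-alike of the gnomon alone.

How it is judged:
By the outcome, as a careful person would: the job done as asked, in the order asked, and still so for the second after the job is handed in, with the robot touching nothing.
It also fails if it takes over 48 s, if anything falls off the work surface, if the arm or the gripper's body presses on something with over 40 N, if the wrist force passes 120 N, or if a joint passes its speed limit or range.

ROBOT

A 6-joint arm with a two-finger parallel gripper is mounted at the origin on the work surface. World frame = base frame: x ahead of the robot, y to its left, z up, the work surface at z = 0. Lengths are in m, angles in rad, forces in N, time in s.
With the tool pointing down it reaches from about 0.35 to 0.875 m from the base axis. Payload 15.5 kg.
Tool frame: the origin (TCP) lies at the very end of the fingers, on their centre line; the grasp point (between the pads) lies 19 mm behind it; z points along the fingers, y is the direction in which the jaws open and shut (so a half turn about z gives the same grasp; the last joint's range is limited). The gripper opens to 85 mm and grips with 20 to 120 N. Pads are 22 mm wide; open, the fingers measure 114 mm over their backs; the gripper's body (76 mm by 85 mm) begins 54 mm behind the grasp point. The pads swing forward as they close: fully open they stand 13 mm farther back than shut.
Start: joints at [-1.238, 0.494, 1.345, -0, 1.302, -0.096], TCP at [0.26, -0.568, 0.231] pointing down, gripper open.
Joint ranges: [-2.91, 2.91], [-0.82, 2.16], [0.22, 2.67], [-1.22, 4.37], [0.12, 2.79], [-3.08, 3.08]. Speed limits (rad/s): [1.89, 1.89, 2.57, 3.01, 3.01, 3.01].

INTERFACE

Orientations are given as a rotation vector (axis times angle).
In Python, from bench import monitor, get_image, calibration, order gives the robot as it stands. The module is installed in compiled form; this text tells all that it offers.
- The arm moves only by the tool jog_arm, never from a script. Its argument "targets" is a list that holds one entry, the list of rows, each a list of 7 numbers: the shift along the tool's x, y, z in cm, then the turn, a rotation vector about the tool's x, y, z in degrees, then the closure, from -1 (fully open) to 1 (shut). In form: [[[dx, dy, dz, ax, ay, az, fingers], ...]]. A call has 1 to 20 rows; each row is the pose to reach, as a shift and turn from the pose measured when the call began, along the tool's axes at that moment; what a row does not reach only later rows make up. A row lasts 1/8 s, in which the tool goes at most 62.5 mm and 10.7 degrees, less where a joint would pass 70% of its speed; a pose out of reach is approached as far as the arm can. A call with a gripper value outside its range is refused whole. The fingers move at their own pace and stop on an object; "grip_force" is the grip in N (left out, the last holds). Time passes only in rows, so rows that repeat a pose let the fingers close. It gives the time, the measured TCP pose, the force and the opening at its end, in the units of the state.
- monitor.get_obs(): the state, without advancing time (a new reading comes with each control period).
- get_image(name): name is "scene" or "top"; returns the picture (420x560x3 uint8, blue, green, red); there is no depth.
- calibration(name): a dict with "camera_matrix" (3x3 intrinsics, pixels), "view" (4x4, takes a point from world to camera coordinates). Camera axes: x right, y down, z forward; pixel columns grow to the right and rows downward; lengths in m; the calibration is good to about 2 mm. A picture is of the moment at which its call begins. calibration takes no time and is no camera call.
- order.finish_job(): hands the job in, once; it reports no verdict.
The state is a dict: "time": time; "joint_positions": joint angles; "joint_vel": joint speeds; "effort": joint torques, N m; "tcp_pos": TCP position; "eef_rot": TCP orientation; "force": force on the tool from outside, world axes, zero at the start; "moment": the same for the moment, N m; "width": finger opening in m.
Only numpy, scipy, OpenCV 4.12 (cv2) and the standard library are available. Lean on these libraries where they do the work, as an engineer would, in place of code of your own. Each camera call takes 0.05 s, during which the arm holds its last target. There are 200 camera calls.

## Working session

There is one attempt and no reset: what is moved stays moved. The work goes in short steps, Python scripts to look and compute and a tool call to move; the robot and the scene stay as the last step left them, time stands still between calls to the robot, and variables do not carry over. Pictures are saved under pics/ and viewed, on a budget of 10 in all, crops included, one or two more only if the job needs it, and the job is handed in when it is done.

Besides the shell and the picture viewer there is one more tool, called after ">>>" as name(argument=value, ...), one argument or row to a line, values as JSON. jog_arm: Moves the arm, as the interface text tells. Its arguments: {"type":"object","properties":{"targets":{"type":"array","items":{"type":"array","items":{"type":"array","items":{"type":"number"}}}},"grip_force":{"type":"number"}},"required":["targets"]}

```bash
mkdir -p pics; python3 - <<'E'
from bench import monitor,get_image,calibration
import cv2,numpy as np
for n in("scene","top"):
    im=get_image(n);cv2.imwrite(f"pics/{n}0.png",im)
    c=calibration(n);print(n,np.round(c["camera_matrix"],1).tolist(),np.round(c["view"],3).tolist())
print(monitor.get_obs())
E
```

```text
scene [[440.1, 0.0, 281.7], [0.0, 440.1, 202.7], [0.0, 0.0, 1.0]] [[-0.89, 0.456, 0.011, 0.607], [0.381, 0.756, -0.532, -0.184], [-0.251, -0.469, -0.847, 1.494], [0.0, 0.0, 0.0, 1.0]]
top [[506.4, 0.0, 278.8], [0.0, 506.4, 207.9], [0.0, 0.0, 1.0]] [[-0.015, -1.0, -0.025, 0.009], [-0.997, 0.017, -0.069, 0.676], [0.069, 0.023, -0.997, 1.482], [0.0, 0.0, 0.0, 1.0]]
{'time': 0.1, 'joint_positions': array([-1.23751993e+00,  4.94110506e-01,  1.34603815e+00, -2.02753835e-06,
        1.30252984e+00, -9.54486061e-02]), 'joint_vel': array([ 1.03373130e-03, -1.61528279e-03, -2.54992058e-03, -3.80918083e-05,
       -1.08525871e-03,  1.81855679e-04]), 'effort': array([ 2.77221952e-03, -8.83585739e+01, -3.84561932e+01,  4.55737847e-05,
        5.16938730e-03,  7.87794256e-07]), 'tcp_pos': array([ 0.25974706, -0.56811998,  0.23077696]), 'eef_rot': array([-3.06863506e+00, -6.68065451e-01,  2.05324652e-04]), 'force': array([-0.08166283,  0.10456616, -0.06419365]), 'moment': array([-0.0484852 ,  0.04414217,  0.03198644]), 'width': 0.08569222651787942}
```

View pics/scene0.png

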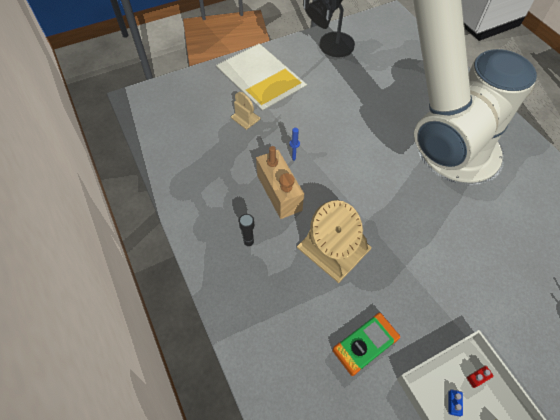

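View pics/top0.png

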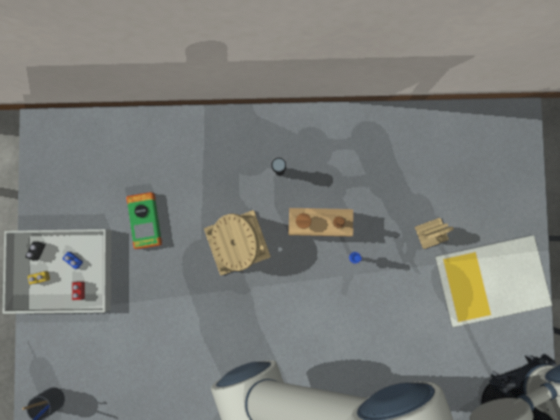

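The scene view shows the block at (280,185). The pin at (272,157) has the straight grip and the one at (287,180) has the wide knob. A blue look-alike stands at (295,143), and the dial hole is at (338,230). In the top view the grip is at (340,222), the knob at (303,221), the blue pin at (355,258) and the dial hole at (233,242). I'll confirm in one enlarged crop.

```bash
python3 - <<'E'
import cv2,numpy as np
s=cv2.imread("pics/scene0.png");t=cv2.imread("pics/top0.png")
def crop(im,x,y,w,h,k):return cv2.resize(im[y:y+h,x:x+w],None,fx=k,fy=k,interpolation=cv2.INTER_CUBIC)
A=np.hstack([crop(s,250,135,66,50,6),crop(s,300,190,66,50,6)])
B=np.hstack([crop(t,290,200,66,50,6),crop(t,200,210,66,50,6)])
cv2.imwrite("pics/crop.png",np.vstack([A,B]))
E
```

```text
(no output)
```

View pics/crop.png

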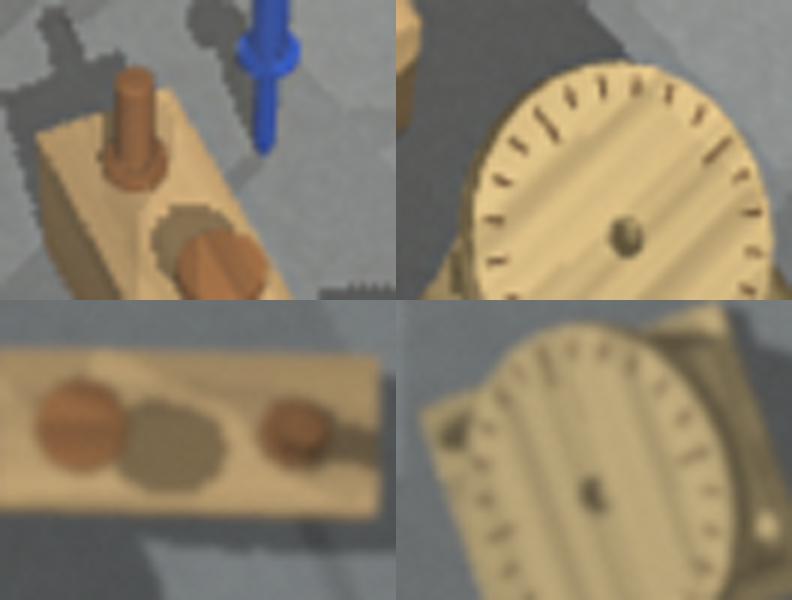

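The upper-left crop confirms that the plain straight grip at (272,148) in the scene view is the gnomon. Next I triangulate and get the sundial yaw.

```bash
cat > h.py <<'E'
import cv2,numpy as np
from bench import calibration
def ray(n,p):
    c=calibration(n);V=np.array(c["view"]);R=V[:3,:3];t=V[:3,3]
    d=R.T@np.linalg.solve(np.array(c["camera_matrix"]),[p[0],p[1],1]);return -R.T@t,d/np.linalg.norm(d)
def onz(n,p,z):
    o,d=ray(n,p);return o+d*(z-o[2])/d[2]
def tri(ps,pt):
    A=np.zeros((3,3));b=np.zeros(3);r=[ray("scene",ps),ray("top",pt)]
    for o,d in r:
        P=np.eye(3)-np.outer(d,d);A+=P;b+=P@o
    x=np.linalg.solve(A,b);return x,[np.linalg.norm(np.cross(x-o,d)) for o,d in r]
E
python3 - <<'E'
from h import *
np.set_printoptions(precision=4,suppress=True)
print("gripTop",*tri((271.8,147.6),(340.8,220.3)), "exp z .165")
print("   on z", onz("scene",(271.8,147.6),.165),onz("top",(340.8,220.3),.165))
print("dial",*tri((338.1,229.1),(232.6,242.1)),"exp .115"); print(onz("scene",(338.1,229.1),.115),onz("top",(232.6,242.1),.115))
print("knob",onz("top",(302.9,220.4),.139))
# blue
for n,b in(("scene",(280,120,310,175)),("top",(335,240,370,300))):
    im=cv2.imread(f"pics/{n}0.png");x0,y0,x1,y1=b;c=im[y0:y1,x0:x1].astype(int)
    m=(c[...,0]>c[...,2]+60);v,u=np.nonzero(m);print(n,"blue",u.min()+x0,u.max()+x0,v.min()+y0,v.max()+y0,(u+x0).mean(),(v+y0).mean())
print("blue bottom",tri((294.5,160),(355,258))); print("blue top",tri((296,129),(355,258)))
# board edges
im=cv2.imread("pics/top0.png");g=cv2.cvtColor(im,cv2.COLOR_BGR2GRAY)
k=4;L=cv2.createLineSegmentDetector().detect(cv2.resize(g[200:285,195:280],None,fx=k,fy=k,interpolation=cv2.INTER_CUBIC))[0][:,0]
for l in L:
    q=l/k+np.array([195,200,195,200])-.4
    if np.hypot(q[2]-q[0],q[3]-q[1])>12:
        a,b=onz("top",q[:2],.012),onz("top",q[2:],.012);print(q.round(1),np.degrees(np.arctan2(*(b-a)[[1,0]])).round(1),a[:2],b[:2])
im=cv2.imread("pics/scene0.png");t=cv2.imread("pics/top0.png")
cv2.imwrite("pics/d.png",np.hstack([cv2.resize(im[190:290,290:380],(400,444),interpolation=2),cv2.resize(t[200:285,195:272],(400,444),interpolation=2)]))
E
```

```text
gripTop [ 0.6296 -0.1707  0.1634] [np.float64(0.0009708571603059062), np.float64(0.0009708571603060047)] exp z .165
   on z [ 0.6294 -0.169   0.165 ] [ 0.6303 -0.1711  0.165 ]
dial [0.5762 0.1264 0.1122] [np.float64(0.0005044377701721359), np.float64(0.0005044377701721536)] exp .115
[0.5769 0.1279 0.115 ] [0.5766 0.1258 0.115 ]
knob [ 0.6328 -0.0703  0.139 ]
scene blue 290 299 128 159 294.5688622754491 141.77245508982037
top blue 349 361 252 262 354.68518518518516 257.25
blue bottom (array([ 0.5201, -0.2278, -0.0242]), [np.float64(0.003855172909246421), np.float64(0.0038551729092464156)])
blue top (array([ 0.5289, -0.2076,  0.1558]), [np.float64(8.32248597594487e-05), np.float64(8.32248597595628e-05)])
[255.  255.4 255.9 241.9] -4.3 [0.5365 0.0712] [0.5764 0.0682]
[252.  228.9 241.2 216.2] 39.8 [0.6155 0.0791] [0.6541 0.1112]
[255.9 241.8 251.8 229. ] 16.9 [0.5769 0.0681] [0.6153 0.0798]
```

View pics/d.png

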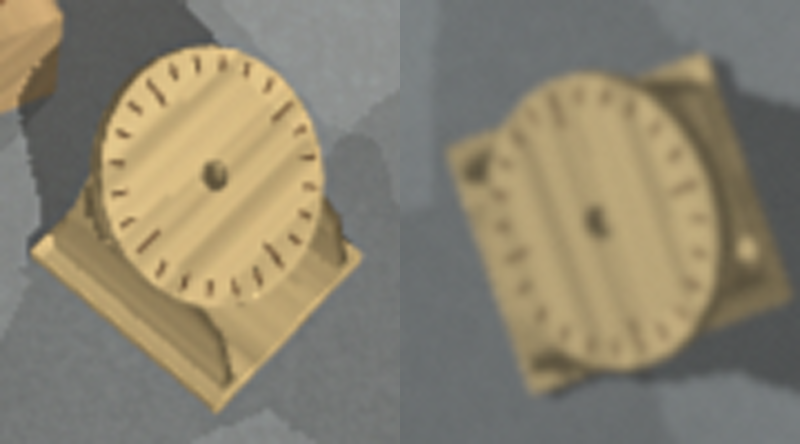

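The crop shows the board corners clearly: scene (33,250), (217,410), (362,258), and top (448,148), (708,55), (790,297), (537,393) in crop pixels. I work out the yaw from these, then the first move.

```bash
python3 - <<'E'
from h import *
from scipy.spatial.transform import Rotation as Rn
from bench import monitor
np.set_printoptions(precision=4,suppress=True)
S=[(290+x/4.444-.4,190+y/4.444-.4) for x,y in((33,250),(217,410),(362,258))]
T=[(195+(x-400)/5.195-.4,200+y/5.224-.4) for x,y in((448,148),(708,55),(790,297),(537,393))]
s=[onz("scene",p,.012)[:2] for p in S];t=[onz("top",p,.012)[:2] for p in T]
print(s,t)
for q in(s,t):
    for a,b in zip(q,q[1:]):print(np.linalg.norm(b-a),np.degrees(np.arctan2(*(b-a)[::-1])))
print("centre",np.mean(t,0),(s[0]+s[2])/2)
o=monitor.get_obs();R=Rn.from_rotvec(o["eef_rot"]);print(R.as_matrix())
E
```

```text
[array([0.672 , 0.0788]), array([0.6219, 0.2285]), array([0.4828, 0.1809])] [array([0.6206, 0.2238]), array([0.6716, 0.0729]), array([0.5327, 0.0275]), array([0.4803, 0.1733])]
0.15788494574870537 108.50148487709957
0.14708777868096387 -161.08995153635854
0.15923772426819846 -71.325163961324
0.1461912229546013 -161.88709105502988
0.15490433595506672 109.76378453688038
centre [0.5763 0.1244] [0.5774 0.1298]
[[ 0.9095  0.4157 -0.0004]
 [ 0.4157 -0.9095  0.001 ]
 [ 0.0001 -0.0011 -1.    ]]
```

```bash
cat >> h.py <<'E'
from scipy.spatial.transform import Rotation as Rn
from bench import monitor
def rel(p,R):
    o=monitor.get_obs();R0=Rn.from_rotvec(o["eef_rot"])
    return np.r_[R0.inv().apply(np.array(p)-o["tcp_pos"])*100,np.degrees((R0.inv()*Rn.from_matrix(R)).as_rotvec())].round(2)
RD=np.array([[0,1,0],[1,0,0],[0,0,-1.]])
E
python3 -c "
from h import *
print(rel((.63,-.1705,.25),RD))"
```

```text
[ 5.020e+01 -2.077e+01 -1.890e+00 -5.000e-02 -4.000e-02 -6.544e+01]
```

>>> jog_arm(
  targets=[
    [[15,-6.2,-1.9,0,0,-20,-0.3],[50.2,-20.8,-1.9,0,0,-65.4,-0.3],[50.2,-20.8,-1.9,0,0,-65.4,-0.3],[50.2,-20.8,-1.9,0,0,-65.4,-0.3],[50.2,-20.8,-1.9,0,0,-65.4,-0.3],[50.2,-20.8,-1.9,0,0,-65.4,-0.3],[50.2,-20.8,-1.9,0,0,-65.4,-0.3],[50.2,-20.8,-1.9,0,0,-65.4,-0.3],[50.2,-20.8,-1.9,0,0,-65.4,-0.3],[50.2,-20.8,-1.9,0,0,-65.4,-0.3],[50.2,-20.8,-1.9,0,0,-65.4,-0.3],[50.2,-20.8,-1.9,0,0,-65.4,-0.3],[50.2,-20.8,-1.9,0,0,-65.4,-0.3],[50.2,-20.8,-1.9,0,0,-65.4,-0.3],[50.2,-20.8,-1.9,0,0,-65.4,-0.3],[50.2,-20.8,-1.9,0,0,-65.4,-0.3]],
  ],
)

```text
time: 2.1
tcp_pos: [0.6298, -0.1703, 0.2501]
eef_rot: [-2.221, -2.22, -0.001]
force: [0.4, -0.4, 0.8]
width: 0.0555
```

```bash
python3 - <<'E'
from h import *
from bench import get_image
o=monitor.get_obs();print(o["time"],o["tcp_pos"],o["width"],o["joint_positions"],o["force"])
print(rel((.63,-.1705,.124),RD))
s=get_image("scene");t=get_image("top");cv2.imwrite("pics/s1.png",s);cv2.imwrite("pics/t1.png",t)
f=lambda a,x,y:cv2.resize(a[y:y+110,x:x+80],(400,550),interpolation=2)
cv2.imwrite("pics/a1.png",np.hstack([f(s,230,90),f(t,300,160)]))
E
```

```text
2.1 [ 0.62980685 -0.17030708  0.25006003] 0.055463130522334196 [-3.56016257e-01  5.17862112e-01  1.24691283e+00  8.72865612e-04
  1.37747710e+00 -3.55572184e-01] [ 0.40187962 -0.3810385   0.76382984]
[-0.03  0.02 12.61 -0.02 -0.06 -0.04]
```

View pics/a1.png

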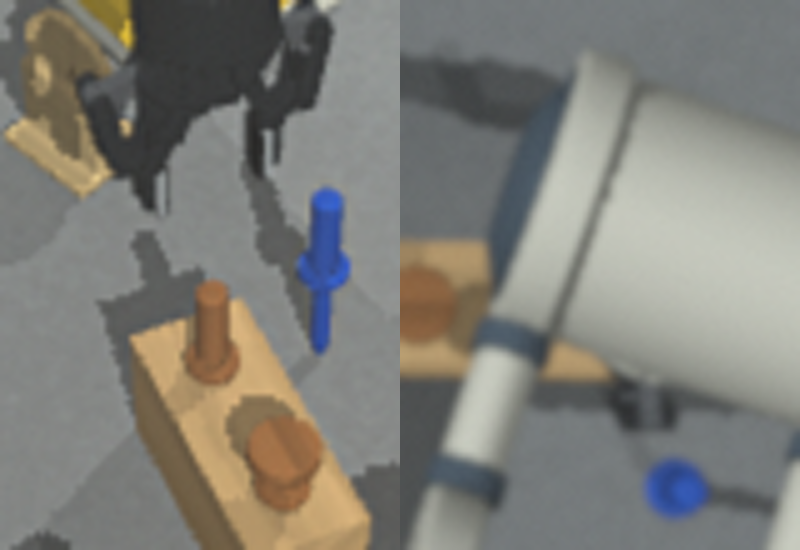

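The fingers, at crop (150,205) and (258,175), straddle the line above the grip at (212,290) and are clear of the blue pin at (325,200). Now I descend and grip.

>>> jog_arm(
  targets=[
    [[0,0,6,0,0,0,-0.3],[0,0,10,0,0,0,-0.3],[0,0,12.6,0,0,0,-0.3],[0,0,12.6,0,0,0,-0.3],[0,0,12.6,0,0,0,-0.3],[0,0,12.6,0,0,0,1],[0,0,12.6,0,0,0,1],[0,0,12.6,0,0,0,1],[0,0,12.6,0,0,0,1],[0,0,12.6,0,0,0,1],[0,0,12.6,0,0,0,1]],
  ],
  grip_force=70,
)

```text
time: 3.58
tcp_pos: [0.6302, -0.1703, 0.125]
eef_rot: [2.222, 2.221, 0.002]
force: [-1.3, 0.8, 8.1]
width: 0.0183
```

>>> jog_arm(
  targets=[
    [[0,0,-2,0,0,0,1],[0,0,-5,0,0,0,1],[0,0,-9,0,0,0,1],[0,0,-13,0,0,0,1],[0,0,-16,0,0,0,1],[0,0,-16,0,0,0,1],[0,0,-16,0,0,0,1],[0,0,-16,0,0,0,1]],
  ],
)

```text
time: 4.58
tcp_pos: [0.6296, -0.1702, 0.2837]
eef_rot: [-2.221, -2.22, -0.0]
force: [-0.1, -0.1, -0.9]
width: 0.0184
```

```bash
python3 - <<'E'
from h import *
from bench import get_image
o=monitor.get_obs();print(o["time"],o["tcp_pos"],o["width"],o["force"],o["moment"])
s=get_image("scene");t=get_image("top");cv2.imwrite("pics/s2.png",s);cv2.imwrite("pics/t2.png",t)
f=lambda a,x,y:cv2.resize(a[y:y+110,x:x+80],(400,550),interpolation=2)
cv2.imwrite("pics/a2.png",np.hstack([f(s,230,60),f(t,300,160)]))
E
```

```text
4.575 [ 0.62955872 -0.17016706  0.2837466 ] 0.01842479810669362 [-0.10646606 -0.14657726 -0.94182335] [-0.08089175 -0.03898875  0.02157949]
```

View pics/a2.png

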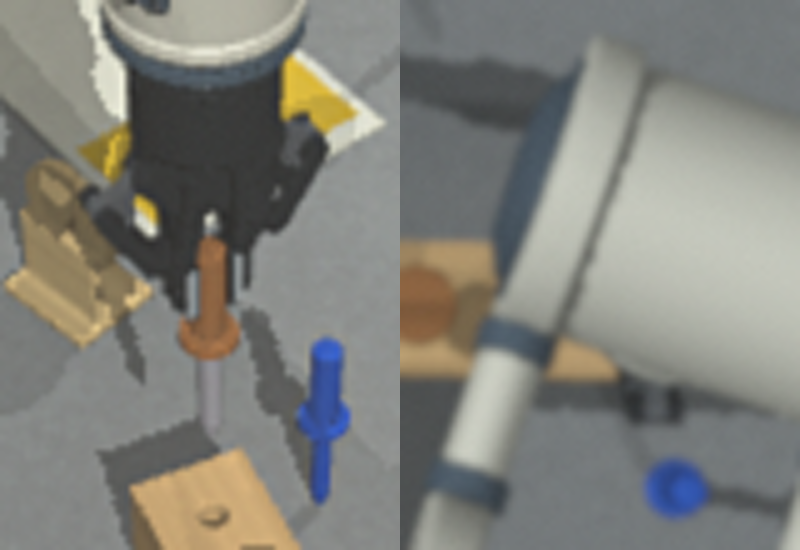

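Gripped and lifted out straight: the collar is at crop (210,340) and the rod tip at (210,430), and the pin looks coaxial with the tool. Next, go to a pose above the dial along the hole's axis.

```bash
cat >> h.py <<'E'
a=np.radians(108.8);N=np.r_[np.sin(np.radians(35))*np.array([np.cos(a),np.sin(a)]),np.cos(np.radians(35))]
H=np.array([.5767,.1265,.1145])
RT=Rn.align_vectors(np.array([-N]),np.array([[0,0,-1.]]))[0].as_matrix()@RD
def proj(n,p):
    c=calibration(n);q=np.array(c["view"])[:3]@np.r_[p,1];q=np.array(c["camera_matrix"])@q;return q[:2]/q[2]
E
python3 - <<'E'
from h import *
print(RT.round(3),N.round(3))
t=monitor.get_obs()["tcp_pos"]
print("tip proj",proj("scene",t-[0,0,.11]),"collar",proj("scene",t-[0,0,.03]))
print(rel(H+N*.25,RT),rel(H+N*.135,RT))
E
```

```text
[[ 0.055  0.981  0.185]
 [ 0.838  0.055 -0.543]
 [-0.543  0.185 -0.819]] [-0.185  0.543  0.819]
tip proj [271.46030178 145.34799967] collar [271.21714619 126.51743234]
[ 4.325e+01 -9.950e+00 -3.470e+00 -1.131e+01 -3.319e+01 -3.000e-02] [ 3.699e+01 -7.820e+00  5.940e+00 -1.131e+01 -3.319e+01 -3.000e-02]
```

>>> jog_arm(
  targets=[
    [[0,0,-4,0,0,0,1],[6,-1,-4,0,0,0,1],[12,-3,-4,-3,-8,0,1],[18,-4,-4,-5,-15,0,1],[24,-5.5,-4,-8,-23,0,1],[30,-7,-4,-11.3,-33.2,0,1],[36,-8.5,-4,-11.3,-33.2,0,1],[43.2,-10,-3.5,-11.3,-33.2,0,1],[43.2,-10,-3.5,-11.3,-33.2,0,1],[43.2,-10,-3.5,-11.3,-33.2,0,1],[43.2,-10,-3.5,-11.3,-33.2,0,1],[37,-7.8,5.9,-11.3,-33.2,0,1],[37,-7.8,5.9,-11.3,-33.2,0,1],[37,-7.8,5.9,-11.3,-33.2,0,1],[37,-7.8,5.9,-11.3,-33.2,0,1],[37,-7.8,5.9,-11.3,-33.2,0,1]],
  ],
)

```text
time: 6.68
tcp_pos: [0.5524, 0.2005, 0.2268]
eef_rot: [1.818, 1.817, -0.355]
force: [-1.0, -0.5, -1.6]
width: 0.0185
```

```bash
python3 - <<'E'
from h import *
from bench import get_image
o=monitor.get_obs();print(o["time"],o["tcp_pos"],o["width"],o["force"],o["joint_positions"])
print(rel(H+N*.135,RT))
R=Rn.from_rotvec(o["eef_rot"]).as_matrix();z=R[:,2]
for n in("scene","top"):print(n,"tip",proj(n,o["tcp_pos"]+z*.11),"collar",proj(n,o["tcp_pos"]+z*.03),"hole",proj(n,H))
s=get_image("scene");t=get_image("top");cv2.imwrite("pics/s3.png",s);cv2.imwrite("pics/t3.png",t)
f=lambda a,x,y:cv2.resize(a[y:y+90,x:x+66],(400,545),interpolation=2)
cv2.imwrite("pics/a3.png",np.hstack([f(s,305,165),f(t,200,195)]))
E
```

```text
6.675 [0.55241765 0.20050042 0.22676495] 0.018528709785022603 [-0.995679   -0.54699279 -1.5546131 ] [ 0.56647777  0.55419747  1.43053425 -0.60614724  1.36218571  0.75950715]
[ 0.03 -0.1   0.16  0.08 -0.06 -0.09]
scene tip [342.87922238 228.42571707] collar [360.4587638  227.01512925] hole [337.8657965  228.76137447]
top tip [226.22486797 243.51774941] collar [206.50546399 249.51088724] hole [232.37620975 242.06464716]
```

View pics/a3.png

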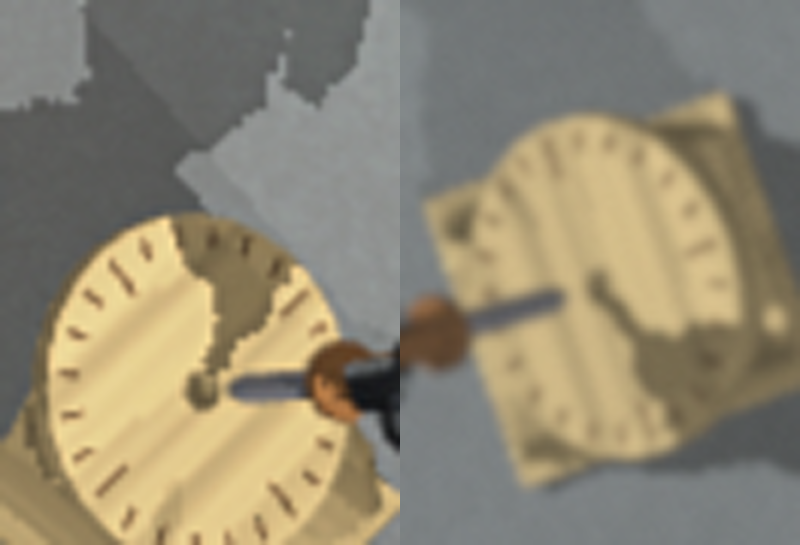

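The rod tip is at crop (232,388) in the scene half, in line with the hole at (204,389). In the top half, the rod from (470,322) to (565,297) points at the hole near (598,286). Measured and predicted pixels agree to about 0.5 px, so I insert part way.

>>> jog_arm(
  targets=[
    [[0,-0.1,1,0,0,0,1],[0,-0.1,2,0,0,0,1],[0,-0.1,2.6,0,0,0,1],[0,-0.1,3.2,0,0,0,1],[0,-0.1,3.8,0,0,0,1],[0,-0.1,4.4,0,0,0,1],[0,-0.1,5,0,0,0,1],[0,-0.1,5.5,0,0,0,1],[0,-0.1,5.5,0,0,0,1]],
  ],
)

```text
time: 7.9
tcp_pos: [0.5614, 0.1704, 0.1809]
eef_rot: [1.818, 1.817, -0.356]
force: [-0.7, -0.0, -0.7]
width: 0.0185
```

```bash
python3 - <<'E'
from h import *
from bench import get_image
o=monitor.get_obs();print(o["time"],o["width"],o["force"],o["moment"])
print(rel(H+N*.03,RT))
s=get_image("scene");t=get_image("top");cv2.imwrite("pics/s4.png",s);cv2.imwrite("pics/t4.png",t)
f=lambda a,x,y:cv2.resize(a[y:y+90,x:x+66],(400,545),interpolation=2)
cv2.imwrite("pics/a4.png",np.hstack([f(s,305,165),f(t,200,195)]))
E
```

```text
7.9 0.01847748206916084 [-0.72413975 -0.04298347 -0.68084763] [0.35136348 0.05984452 0.04172467]
[ 0.01  0.03  5.11  0.04 -0.03 -0.05]
```

View pics/a4.png

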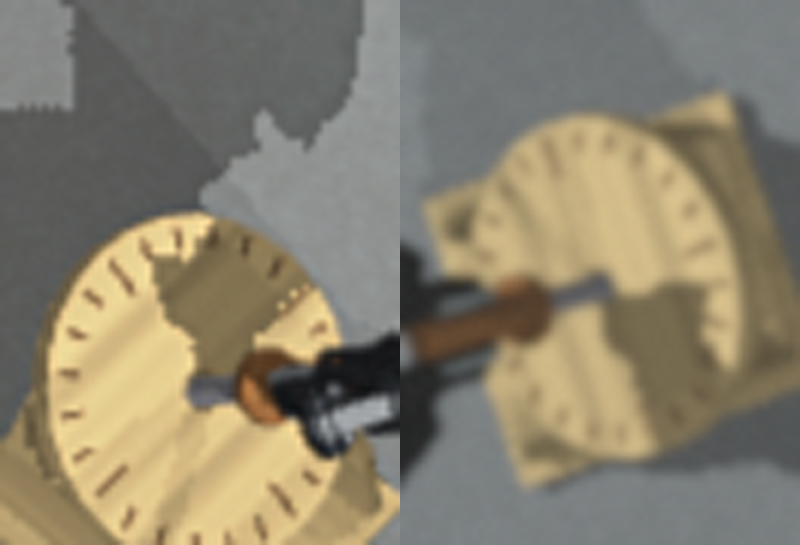

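The rod is in the hole at crop (200,388) with no contact force. Continue to just short of flush.

>>> jog_arm(
  targets=[
    [[0,0,0.8,0,0,0,1],[0,0,1.6,0,0,0,1],[0,0,2.4,0,0,0,1],[0,0,3.2,0,0,0,1],[0,0,3.9,0,0,0,1],[0,0,4.4,0,0,0,1],[0,0,4.7,0,0,0,1],[0,0,4.8,0,0,0,1],[0,0,4.8,0,0,0,1],[0,0,4.8,0,0,0,1]],
  ],
)

```text
time: 9.25
tcp_pos: [0.5705, 0.1448, 0.1421]
eef_rot: [1.818, 1.817, -0.355]
force: [-0.4, 0.1, -0.7]
width: 0.0187
```

>>> jog_arm(
  targets=[
    [[0,0,0.15,0,0,0,1],[0,0,0.3,0,0,0,1],[0,0,0.3,0,0,0,1],[0,0,0.3,0,0,0,1]],
  ],
)

```text
time: 9.75
tcp_pos: [0.5711, 0.1433, 0.1398]
eef_rot: [1.818, 1.817, -0.355]
force: [-3.5, 3.7, 5.1]
width: 0.0183
```

>>> jog_arm(
  targets=[
    [[0,0,0.1,0,0,0,1],[0,0,0.2,0,0,0,1],[0,0,0.2,0,0,0,1],[0,0,0.2,0,0,0,1]],
  ],
)

```text
time: 10.25
tcp_pos: [0.5712, 0.1433, 0.1396]
eef_rot: [1.818, 1.817, -0.353]
force: [-17.0, 16.7, 28.1]
width: 0.0187
```

```bash
python3 - <<'E'
from h import *
from bench import get_image
o=monitor.get_obs();print(o["time"],o["width"],o["force"],o["force"]@N,o["moment"],(o["tcp_pos"]-H)@N)
s=get_image("scene");t=get_image("top");cv2.imwrite("pics/s5.png",s);cv2.imwrite("pics/t5.png",t)
f=lambda a,x,y:cv2.resize(a[y:y+90,x:x+66],(400,545),interpolation=2)
cv2.imwrite("pics/a5.png",np.hstack([f(s,305,165),f(t,200,195)]))
E
```

```text
10.25 0.018680495745851743 [-17.04724012  16.74151671  28.09667812] 35.2567684296063 [ 0.01872637  1.46331193 -0.99714608] 0.030707266864346026
```

View pics/a5.png

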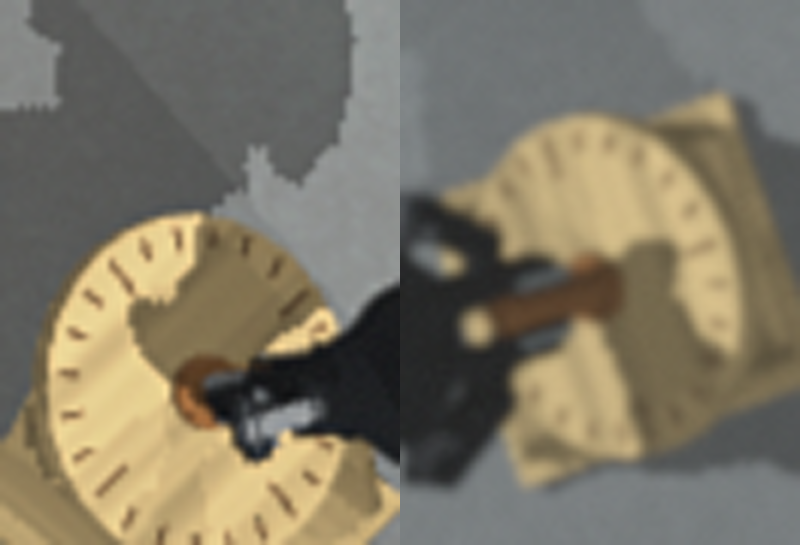

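The collar, at crop (208,390), sits on the dial. The axial force rose sharply at a TCP height of 30.7 mm against an expected 30 mm, so it is seated. I relieve the load, open and retreat along the axis.

>>> jog_arm(
  targets=[
    [[0,0,-0.15,0,0,0,1],[0,0,-0.15,0,0,0,1],[0,0,-0.15,0,0,0,0.3],[0,0,-0.15,0,0,0,-0.2],[0,0,-0.15,0,0,0,-0.2],[0,0,-0.15,0,0,0,-0.2],[0,0,-1,0,0,0,-0.2],[0,0,-3,0,0,0,-0.2],[0,0,-6,0,0,0,-0.2],[0,0,-10,0,0,0,-0.2],[0,0,-14,0,0,0,-0.2],[0,0,-17,0,0,0,-0.2],[0,0,-17,0,0,0,-0.2],[0,0,-17,0,0,0,-0.2]],
  ],
)

```text
time: 12.1
tcp_pos: [0.539, 0.235, 0.2785]
eef_rot: [1.818, 1.817, -0.353]
force: [-0.2, -0.1, -0.4]
width: 0.0511
```

```bash
python3 - <<'E'
from h import *
from bench import get_image
o=monitor.get_obs();print(o["time"],o["width"],o["force"],o["tcp_pos"])
for h in(0,.008,.07):print(h,proj("scene",H+N*h),proj("top",H+N*h))
s=get_image("scene");t=get_image("top");cv2.imwrite("pics/s6.png",s);cv2.imwrite("pics/t6.png",t)
f=lambda a,x,y:cv2.resize(a[y:y+90,x:x+66],(400,545),interpolation=2)
cv2.imwrite("pics/a6.png",np.hstack([f(s,305,165),f(t,200,195)]))
E
```

```text
12.1 0.051109933858914186 [-0.24328342 -0.14153713 -0.42651307] [0.53896353 0.23502988 0.27852317]
0 [337.8657965  228.76137447] [232.37620975 242.06464716]
0.008 [339.4584444  228.63706909] [230.54399879 242.61872193]
0.07 [352.49112273 227.61987505] [215.74423469 247.09428517]
```

View pics/a6.png

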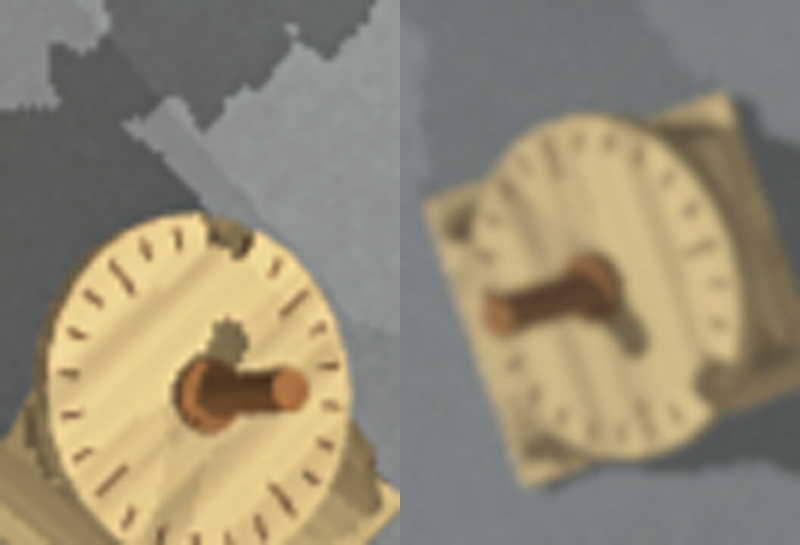

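View pics/s6.png

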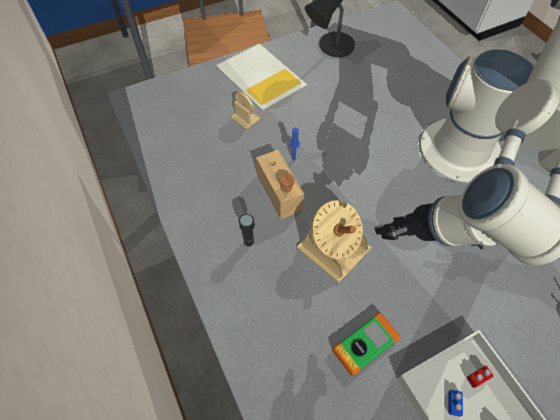

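The gnomon stands in the dial. Its collar (crop 208,395) and grip top (290,388) are both shifted about 1 px the same way from the prediction, so it is not tilted. The knob pin, blue pin, torch, wheel model and multimeter are where they were. Handing in.

```bash
python3 -c "
from bench import order
print(order.finish_job())"
```

```text
the job is handed in; nothing more can be done
None
```

The gnomon is in the sundial and the job is handed in. I took the straight-grip pin out of the block, pushed its rod through the dial hole along the 35° axis until the collar seated, let go and backed off. By the last reading this took about 12 of the 48 s.

**Seating:** the axial force rose to about 35 N at the end of the push. The tool stood 30.7 mm above the measured dial face, against the 30 mm expected, so the collar is on the dial.

**Final pictures:** in the scene view the collar and grip top both lie about 1 px from where I predicted, shifted the same way, so I see no tilt there. In the top view the grip top was about 1.5 px off, which I took as measuring noise.

**Other things:** the knob pin, the blue look-alike, the torch, the wheel model and the multimeter look unmoved. The gripper was clear, with no force on the tool.

**Checks that disagreed:**
- The finger opening read 18.5 mm on the 20 mm grip. The hold was firm all the same.
- The seating push had a sideways part of roughly 15 N, which went away once I eased off before letting go.

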